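# Find and brake the high spot of a turned wooden wheel

## Task

Turn the wooden wheel by its red crank knob, slowly (no faster than a turn in eight seconds), against the sprung brass pointer; find the highest of the three bumps on its rim by the way it resists, and stop with the top of that bump at the pointer. Then slide the yellow brake post towards the wheel until its rubber pad bears firmly but gently on the rim, and let go, so the wheel stays braked there for planing; keep off the pointer gauge and leave everything else where it is.

Things in the scene. Friction and masses are not known exactly. Their poses are not given: they have to be found in the camera images.
- wheel_axis (a point): centre of the top face of the flat-lying wooden wheel, on its upright axis, 90 mm above the table. The wheel is 210 mm across, 30 mm thick (60 to 90 mm above the table) and turns endlessly either way; its bearing drags a little (about 2 N at the crank knob), so it stays where it is left
- wheel: the wheel; origin on the axis at its underside, x towards the crank knob, z up. Its rim has three smooth bumps 20 to 32 degrees wide: the high spot, 4 mm proud, one of 2 mm 110 degrees anticlockwise from it (seen from above) and one of 1.5 mm 130 degrees clockwise from it. Where the high spot lies relative to the crank knob differs each time
- crank_grip (a point): middle of the red upright crank knob (round, 23 mm across, 50 mm tall), 70 mm from the wheel's axis, 28 mm above the knob's foot and about 122 mm above the table. The knob spins freely on its own pin, so a hand holding it can go round without turning
- pointer_tip (a point): where the sprung brass pointer rests on the plain rim, 105 mm from the axis, 75 mm above the table. It presses towards the axis with about 2 N on the plain rim and 5 N more per mm of bump: 22 N on the high spot. A bump climbing under it takes more effort (4 to 15 N at the knob for the high spot, about half or less for the others), which falls away or turns to help once its top has passed
- gauge: the pointer's blue gauge with a white dial, fixed to the board; origin on the table, 175 mm from the wheel's axis, its x pointing away from the axis
- brake: the brake's fixed steel base beside the wheel; origin on the table, 175 mm from the wheel's axis, x pointing at the axis, along which the post slides. The post carries a rubber pad on a spring (4 N per mm, 10 mm travel), its face 56 mm ahead of the post's centre; it meets the plain rim with the post 161 mm from the axis. Let go, it keeps up to about 8 N on the rim
- brake_grip (a point): middle of the upright yellow brake post (round, 18 mm across, free from 60 to 128 mm above the table), this point 105 mm above the table. The post slides up to 32 mm straight towards the wheel's axis against a steady 8 N of friction and stays where it is left; a hand push of about 15 N in all seats the pad gently, 28 N would be too much
- offcut: a pale wood offcut 60 x 35 x 30 mm lying on the stand's board, a bystander; origin under its centre
- dowel: a wooden dowel 22 mm across and 50 mm tall standing on the stand's board, a bystander; origin under its centre
- plane: a wooden hand plane 180 mm long on the table, a bystander
- glue_jar: a jar 64 mm across and 90 mm tall on the table, a bystander

How it is judged:
On the way, in this order (a step that is already met when the one before it is completed fails the run):
1. the top of the high spot stands at the pointer and the wheel is stopped (contact force between gauge and wheel above 17.5 N and angular speed of wheel below 0.1 rad/s), for 0.3 s.
2. the brake pad bears on the rim (contact force between brake and wheel above 3 N), for 0.2 s.
At the end, for the whole second after the job is handed in: The pointer rests on the top of the high spot (it presses on the wheel with more than 17.5 N: within about 7 degrees of the top), the brake pad bears on the rim with more than 3 N, and the wheel is at rest (all of step 1 and contact force between brake and wheel above 3 N); the robot touches nothing.
It fails at once if the wheel is spun fast (over 2.5 rad/s) (angular speed of wheel above 2.5 rad/s).
It fails at once if the brake pad is rammed into the rim (over 20 N) (contact force between brake and wheel above 20 N).
It fails at once if the robot leans on the pointer gauge (over 3 N) (contact force between any of the fingers, the arm and gauge above 3 N).
It fails at once if a bystander is moved more than 30 mm (distance of any of offcut, dowel, plane, glue_jar from where it was at the start of the episode above 0.03 m).
It also fails if it takes over 72 s, if anything falls off the work surface, if the arm or the gripper's body presses on something with over 40 N, if the wrist force passes 120 N, or if a joint passes its speed limit or range.

## Robot

A 6-joint arm with a two-finger parallel gripper is mounted at the origin on the work surface. World frame = base frame: x ahead of the robot, y to its left, z up, the work surface at z = 0. Lengths are in m, angles in rad, forces in N, time in s.
With the tool pointing down it reaches from about 0.225 to 0.875 m from the base axis. Payload 3.4 kg.
Tool frame: the origin (TCP) lies midway between the tips of the shut fingers; the grasp point (between the pads) lies 19 mm behind it (manip.pinch_z is the distance from the TCP to the grasp point, in m); z points along the fingers, y is the line along which they close (so a half turn about z gives the same grasp; the last joint's range is limited). The gripper opens to 85 mm and grips with 20 to 120 N. Pads are 22 mm wide; open, the fingers measure 114 mm over their backs; the gripper's body (76 mm by 85 mm) begins 54 mm behind the grasp point. The pads swing forward as they close: fully open they stand 13 mm farther back than shut.
Start: joints at [1.122, 0.276, 1.505, -0, 1.361, -0.121], TCP at [0.185, 0.544, 0.231] pointing down, gripper open.
Joint ranges: [-2.89, 2.89], [-0.75, 2.08], [0.22, 2.7], [-1.18, 4.32], [0.11, 2.71], [-2.7, 2.7]. Speed limits (rad/s): [2.57, 2.57, 3.14, 3.14, 3.14, 3.14].

## Interface

Orientations are given as a unit quaternion [w, x, y, z].
In Python, from rig import manip gives the robot as it stands.
- The arm moves only by the tool carry_out, never from a script. Its arguments are lists of equal length, an entry for each row: "delta_pos": the shift along the tool's x, y, z scaled (see below), a list of three; "turn": the turn, a rotation vector about the tool's x, y, z scaled (see below), a list of three; "claw": the closure, from -1 (fully open) to 1 (shut). A call has 1 to 12 rows; each row is the pose to reach, as a shift and turn from the pose commanded when the call began, along the tool's axes at that moment; what a row does not reach only later rows make up. The controller multiplies each number of a shift by 400 mm and each number of a turn by 30 degrees. A row lasts 1/10 s, in which the tool goes at most 50 mm and 8.59 degrees, less where a joint would pass 70% of its speed; a pose out of reach is approached as far as the arm can. A call with a number of a shift or a turn outside -1 to 1 is refused whole. A call with a gripper value outside its range is refused whole. The fingers move at their own pace and stop on an object; "force" is the grip in N (left out, the last holds). Time passes only in rows, so rows that repeat a pose let the fingers close. It gives the time, the measured TCP pose, the force, the opening and the grip force at its end, in the units of the state.
- manip.get_state(): the state, without advancing time (a new reading comes with each control period).
- manip.get_image(name): name is "side" or "top"; returns a dict with "image" (420x560x3 uint8, red, green, blue), "z_map" (420x560 float32, m along the optical axis (not along the pixel's ray), 0 where there is no reading), "fx", "fy", "cx", "cy" (pixels), "world_to_cam" (4x4, takes a point from world to camera coordinates). Camera axes: x right, y down, z forward; pixel columns grow to the right and rows downward; lengths in m; the calibration is good to about 2 mm. A picture is of the moment at which its call begins.
- manip.sign_off(): hands the job in; it is judged then, once.
Trained networks look in the newest picture that a camera, given by its name, has taken for a name from the list of things; names that differ only in an ending like _2 or _b are one class to them, and where a whole thing is asked for, a point or a joint stands for the part that bears it (a point fixed in the world has none). Each returns a list of dicts, best first, with "score" (0 to 1); they miss things now and then, are a little off and sometimes report something else, mostly with a low value. They report only what shows in the picture. A call takes as long as a camera call.
- manip.spot_in(camera, query): "point" ([x, y, z] in m, in world coordinates, good to about 4 mm: the middle of the surface that is visible of it).
- manip.place_of(camera, query): "point" ([x, y, z] in m, in world coordinates, good to about 4 mm: a listed point, or the origin of a listed thing).
The state is a dict: "clock": time; "qpos": joint angles; "qd": joint speeds; "effort": joint torques, N m; "position": TCP position; "ee_rot": TCP orientation; "contact_force": force on the tool from outside, world axes, zero at the start; "moment": the same for the moment, N m; "width": finger opening in m; "gripper_force": force on a finger pad.
Only numpy, scipy, OpenCV 4.12 (cv2) and the standard library are available. Lean on these libraries where they do the work, as an engineer would, in place of code of your own. Each camera call takes 0.05 s, during which the arm holds its last target. There are 200 camera calls.

## Working session

There is one attempt and no reset: what is moved stays moved. The work goes in short steps, Python scripts to look and compute and a tool call to move; the robot and the scene stay as the last step left them, time stands still between calls to the robot, and variables do not carry over. Pictures are saved under pics/ and viewed, at most 10 in all, crops included, and the job is handed in when it is done.

Besides the shell and the picture viewer there is one more tool, called after "Emit:" as name(argument=value, ...), one argument or row to a line, values as JSON. carry_out: Moves the arm, as the interface text tells. Shifts and turns lie within -1 to 1; 1 stands for 400 mm of shift or 30 degrees of turn. Its arguments: {"type":"object","properties":{"delta_pos":{"type":"array","items":{"type":"array","items":{"type":"number","minimum":-1,"maximum":1}}},"turn":{"type":"array","items":{"type":"array","items":{"type":"number","minimum":-1,"maximum":1}}},"claw":{"type":"array","items":{"type":"number"}},"force":{"type":"number"}},"required":["delta_pos","turn","claw"]}

```bash
ls; mkdir -p pics
cat > h.py <<'E'
import numpy as np, cv2
from rig import manip
def snap(n,f):
    d=manip.get_image(n); cv2.imwrite(f,cv2.cvtColor(d['image'],cv2.COLOR_RGB2BGR)); return d
def px2w(d,u,v,z=None):
    z=d['z_map'][int(v),int(u)] if z is None else z
    p=np.array([(u-d['cx'])/d['fx']*z,(v-d['cy'])/d['fy']*z,z,1]); return (np.linalg.inv(d['world_to_cam'])@p)[:3]
E
python3 - <<'E'
from h import *
a=snap('top','pics/t1.png'); b=snap('side','pics/s1.png')
for c in('top','side'):
    for q in('wheel_axis','crank_grip','pointer_tip','gauge','brake_grip','brake','offcut','dowel'):
        r=manip.place_of(c,q); print(c,q,[(np.round(x['point'],3).tolist(),round(x['score'],2)) for x in r[:2]])
s=manip.get_state(); print({k:np.round(v,3).tolist() for k,v in s.items()})
E
```

```text
pics
top wheel_axis [([0.54, 0.08, 0.087], 0.64)]
top crank_grip [([0.613, 0.072, 0.124], 0.64)]
top pointer_tip [([0.643, 0.122, 0.075], 0.87)]
top gauge [([0.71, 0.143, -0.003], 0.89)]
top brake_grip [([0.601, -0.074, 0.106], 0.63)]
top brake [([0.599, -0.076, 0.002], 0.77)]
top offcut [([0.565, 0.497, 0.003], 0.62), ([0.405, 0.221, 0.018], 0.56)]
top dowel [([0.541, 0.28, 0.015], 0.5), ([0.568, 0.5, 0.001], 0.31)]
side wheel_axis [([0.541, 0.088, 0.091], 0.56)]
side crank_grip [([0.607, 0.071, 0.126], 0.39)]
side pointer_tip [([0.642, 0.125, 0.075], 0.69)]
side gauge [([0.708, 0.144, 0.004], 0.97), ([0.542, 0.085, 0.057], 0.47)]
side brake_grip [([0.598, -0.073, 0.103], 0.49)]
side brake [([0.596, -0.08, -0.003], 0.63), ([0.467, -0.557, 0.002], 0.25)]
side offcut [([0.409, 0.216, 0.021], 0.57)]
side dowel [([0.546, 0.282, 0.016], 0.55)]
{'clock': 0.9, 'qpos': [1.122, 0.276, 1.505, -0.0, 1.361, -0.121], 'qd': [-0.001, 0.001, -0.001, -0.001, -0.0, 0.0], 'effort': [0.0, -41.664, -24.61, -0.0, 0.0, 0.0], 'position': [0.185, 0.544, 0.231], 'ee_rot': [0.0, 0.163, 0.987, 0.0], 'contact_force': [0.709, -0.34, -0.733], 'moment': [-0.035, 0.0, 0.001], 'gripper_force': 0.0, 'width': 0.085}
```

View pics/t1.png

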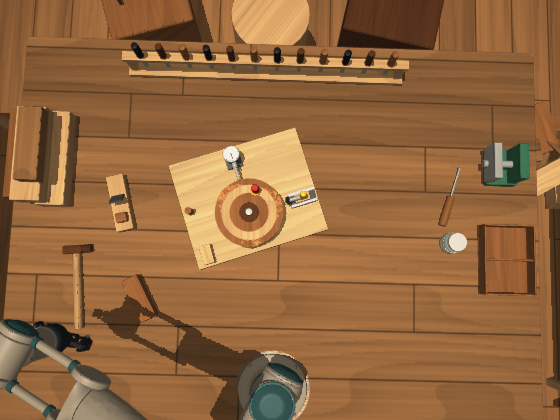

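View pics/s1.png

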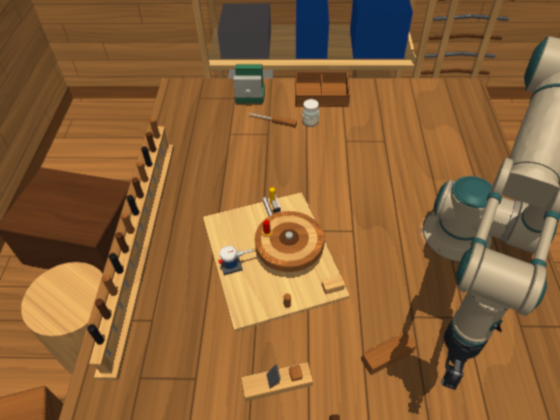

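```bash
cat >> h.py <<'E'
def cloud(n):
    d=manip.get_image(n); z=d['z_map']; v,u=np.indices(z.shape)
    P=np.stack([(u-d['cx'])/d['fx']*z,(v-d['cy'])/d['fy']*z,z,np.ones_like(z)],-1)@np.linalg.inv(d['world_to_cam']).T
    return d['image'],np.where((z>0)[...,None],P[...,:3],np.nan)
E
python3 - <<'E'
from h import *
for c in('top','side'):
    im,P=cloud(c); hsv=cv2.cvtColor(im,cv2.COLOR_RGB2HSV); h,s,v=cv2.split(hsv)
    for n,m,(x0,y0) in(('red',((h<5)|(h>174))&(s>190)&(v>90),(.61,.071)),('yel',(h>22)&(h<35)&(s>180)&(v>120),(.599,-.074))):
        k=m&(np.hypot(P[...,0]-x0,P[...,1]-y0)<.03)&(P[...,2]>.09)
        q=P[k]; print(c,n,k.sum(),q.min(0).round(4),q.max(0).round(4),q.mean(0).round(4)); 
        t=q[q[:,2]>q[:,2].max()-.006]; print('  top face',len(t),t.mean(0).round(4))
    g=P[np.hypot(P[...,0]-.709,P[...,1]-.1435)<.045]; print('gauge zmax',np.nanmax(g[:,2]), 'xmin of z>.1',g[g[:,2]>.1].min(0))
    w=P[(np.hypot(P[...,0]-.541,P[...,1]-.084)<.13)&(abs(P[...,2]-.09)<.005)]
    (cx,cy),r=cv2.minEnclosingCircle(w[:,:2].astype(np.float32)); print('wheel',cx,cy,r,np.median(w[:,2]))
E
```

```text
top red 36 [0.5979 0.0608 0.1326] [0.6171 0.0786 0.1532] [0.6079 0.0708 0.1439]
  top face 10 [0.6087 0.0699 0.1492]
top yel 14 [ 0.5925 -0.0809  0.1242] [ 0.6018 -0.0684  0.1344] [ 0.5979 -0.0746  0.1296]
  top face 9 [ 0.5986 -0.0745  0.1319]
gauge zmax 0.1061558220719585 xmin of z>.1 [0.69488521 0.12961978 0.10001542]
wheel 0.5450972318649292 0.0746518075466156 0.11871910095214844 0.09051032153691918
side red 54 [0.6048 0.0667 0.1037] [0.6184 0.0835 0.1497] [0.6111 0.0776 0.1328]
  top face 15 [0.6104 0.0744 0.1473]
side yel 23 [ 0.5963 -0.0796  0.0953] [ 0.606  -0.0642  0.1331] [ 0.5995 -0.0716  0.1181]
  top face 10 [ 0.6001 -0.0758  0.1299]
gauge zmax 0.10460152511319287 xmin of z>.1 [0.69753298 0.12748997 0.10006025]
wheel 0.552108883857727 0.07823093235492706 0.11925381422042847 0.0921211953482094
```

Emit:
carry_out(
  delta_pos=[
    [-0.9, -0.505, 0],
    [-0.9, -0.505, 0],
    [-0.9, -0.505, 0],
    [-0.9, -0.505, 0],
    [-0.9, -0.505, 0],
    [-0.9, -0.505, 0],
    [-0.9, -0.505, 0],
    [-0.9, -0.505, 0],
    [-0.9, -0.505, 0],
  ],
  turn=[
    [0, 0, -0.627],
    [0, 0, -0.627],
    [0, 0, -0.627],
    [0, 0, -0.627],
    [0, 0, -0.627],
    [0, 0, -0.627],
    [0, 0, -0.627],
    [0, 0, -0.627],
    [0, 0, -0.627],
  ],
  claw=[-0.1, -0.1, -0.1, -0.1, -0.1, -0.1, -0.1, -0.1, -0.1],
  force=60,
)

```text
clock: 1.9
position: [0.4638, 0.2339, 0.2314]
ee_rot: [0.001, 0.002, 1.0, -0.001]
contact_force: [-0.4, 0.6, 0.1]
width: 0.0469
gripper_force: 0.0
```

Emit:
carry_out(
  delta_pos=[
    [-0.363, -0.405, 0],
    [-0.363, -0.405, 0],
    [-0.363, -0.405, 0],
    [-0.363, -0.405, 0],
    [-0.363, -0.405, 0.15],
    [-0.363, -0.405, 0.15],
    [-0.363, -0.405, 0.15],
    [-0.363, -0.405, 0.15],
  ],
  turn=[
    [0, 0, 0],
    [0, 0, 0],
    [0, 0, 0],
    [0, 0, 0],
    [0, 0, 0],
    [0, 0, 0],
    [0, 0, 0],
    [0, 0, 0],
  ],
  claw=[-0.1, -0.1, -0.1, -0.1, -0.1, -0.1, -0.1, -0.1],
)

```text
clock: 2.7
position: [0.606, 0.0763, 0.1722]
ee_rot: [0.0, -0.001, 1.0, 0.0]
contact_force: [0.5, 0.9, 0.5]
width: 0.0472
gripper_force: 0.0
```

Run:
```python
from h import *
for c in('top','side'):
    d=manip.get_image(c); im=d['image']
    x,y,z,_=d['world_to_cam']@[.609,.072,.15,1]; u=int(d['fx']*x/z+d['cx']); v=int(d['fy']*y/z+d['cy'])
    cr=im[max(v-45,0):v+45,max(0,u-50):u+50]; cv2.imwrite(f'pics/c_{c}.png',cv2.cvtColor(cv2.resize(cr,None,fx=4,fy=4),cv2.COLOR_RGB2BGR))
a=cv2.imread('pics/c_top.png');b=cv2.imread('pics/c_side.png');cv2.imwrite('pics/c2.png',np.hstack([a,b]))
print(np.round(manip.get_state()['position'],4))
```

```text
[0.6067 0.0765 0.1734]
```

View pics/c2.png

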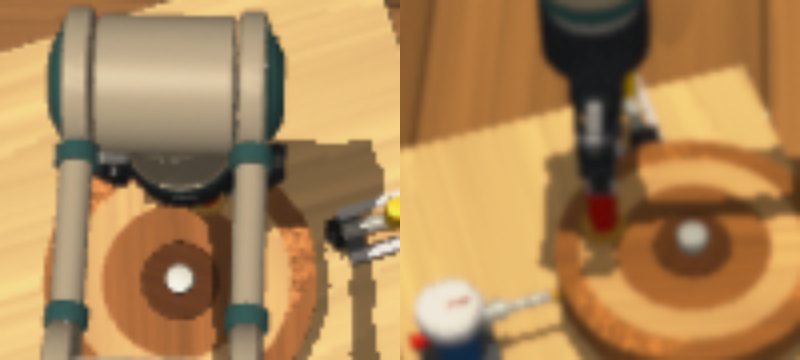

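Emit:
carry_out(
  delta_pos=[
    [-0.006, -0.011, 0.05],
    [-0.006, -0.011, 0.1],
    [-0.006, -0.011, 0.168],
    [-0.006, -0.011, 0.168],
    [-0.006, -0.011, 0.168],
  ],
  turn=[
    [0, 0, 0],
    [0, 0, 0],
    [0, 0, 0],
    [0, 0, 0],
    [0, 0, 0],
  ],
  claw=[-0.1, -0.1, -0.1, -0.1, -0.1],
)

```text
clock: 3.3
position: [0.609, 0.0717, 0.1056]
ee_rot: [0.001, -0.001, 1.0, 0.0]
contact_force: [0.5, -0.8, 0.0]
width: 0.0469
gripper_force: 0.0
```

Emit:
carry_out(
  delta_pos=[
    [0, 0, 0],
    [0, 0, 0],
    [0, 0, 0],
    [0, 0, 0],
    [0, 0, 0],
    [0, 0, 0],
  ],
  turn=[
    [0, 0, 0],
    [0, 0, 0],
    [0, 0, 0],
    [0, 0, 0],
    [0, 0, 0],
    [0, 0, 0],
  ],
  claw=[1, 1, 1, 1, 1, 1],
  force=60,
)

```text
clock: 3.9
position: [0.6101, 0.0709, 0.1065]
ee_rot: [0.002, -0.0, 1.0, 0.0]
contact_force: [-1.1, -0.3, 7.1]
width: 0.0215
gripper_force: 58.6
```

```bash
cat > arc.py <<'E'
import numpy as np, sys, json
# args: cx cy r a0 step_deg rows_per_call ncalls  (first row starts from angle a0)
cx,cy,r,a0,st,n,N=[float(x) for x in sys.argv[1:8]]; n=int(n)
P=lambda a: np.array([-(cx+r*np.cos(np.radians(a))),cy+r*np.sin(np.radians(a))])/.4
# optional current commanded xy
c=np.array([-float(sys.argv[8]),float(sys.argv[9])])/.4 if len(sys.argv)>8 else P(a0)
for k in range(int(N)):
    R=[(P(a0+st*(k*n+i+1))-c).round(3).tolist()+[0] for i in range(n)]
    print(round(a0+st*(k+1)*n,1),json.dumps(R)); c=c+np.array(R[-1][:2])
E
python3 arc.py .5415 .086 .0697 -12 2.5 3 8
```

```text
-4.5 [[-0.001, 0.007, 0], [-0.003, 0.015, 0], [-0.003, 0.023, 0]]
3.0 [[-0.001, 0.007, 0], [-0.001, 0.015, 0], [-0.001, 0.022, 0]]
10.5 [[0.001, 0.008, 0], [0.002, 0.015, 0], [0.003, 0.023, 0]]
18.0 [[0.002, 0.007, 0], [0.004, 0.015, 0], [0.006, 0.022, 0]]
25.5 [[0.002, 0.007, 0], [0.005, 0.014, 0], [0.008, 0.021, 0]]
33.0 [[0.004, 0.007, 0], [0.007, 0.014, 0], [0.011, 0.02, 0]]
40.5 [[0.005, 0.006, 0], [0.009, 0.013, 0], [0.014, 0.018, 0]]
48.0 [[0.005, 0.006, 0], [0.01, 0.012, 0], [0.016, 0.017, 0]]
```

Emit:
carry_out(
  delta_pos=[
    [-0.001, 0.007, 0],
    [-0.003, 0.015, 0],
    [-0.003, 0.023, 0],
  ],
  turn=[
    [0, 0, 0],
    [0, 0, 0],
    [0, 0, 0],
  ],
  claw=[1, 1, 1],
)

```text
clock: 4.2
position: [0.6114, 0.0784, 0.1065]
ee_rot: [0.002, -0.0, 1.0, -0.002]
contact_force: [0.2, -4.5, 5.8]
width: 0.0212
gripper_force: 58.7
```

Emit:
carry_out(
  delta_pos=[
    [-0.001, 0.007, 0],
    [-0.001, 0.015, 0],
    [-0.001, 0.022, 0],
  ],
  turn=[
    [0, 0, 0],
    [0, 0, 0],
    [0, 0, 0],
  ],
  claw=[1, 1, 1],
)

```text
clock: 4.5
position: [0.612, 0.0873, 0.1065]
ee_rot: [0.002, -0.0, 1.0, -0.001]
contact_force: [0.7, -4.1, 6.8]
width: 0.0218
gripper_force: 58.7
```

Emit:
carry_out(
  delta_pos=[
    [0.001, 0.008, 0],
    [0.002, 0.015, 0],
    [0.003, 0.023, 0],
  ],
  turn=[
    [0, 0, 0],
    [0, 0, 0],
    [0, 0, 0],
  ],
  claw=[1, 1, 1],
)

```text
clock: 4.8
position: [0.6114, 0.0964, 0.1065]
ee_rot: [0.003, -0.0, 1.0, -0.001]
contact_force: [1.4, -4.0, 6.0]
width: 0.0215
gripper_force: 58.7
```

Emit:
carry_out(
  delta_pos=[
    [0.002, 0.007, 0],
    [0.004, 0.015, 0],
    [0.006, 0.022, 0],
  ],
  turn=[
    [0, 0, 0],
    [0, 0, 0],
    [0, 0, 0],
  ],
  claw=[1, 1, 1],
)

```text
clock: 5.1
position: [0.6095, 0.1057, 0.1065]
ee_rot: [0.004, -0.0, 1.0, -0.001]
contact_force: [2.1, -4.0, 6.6]
width: 0.0218
gripper_force: 58.6
```

Emit:
carry_out(
  delta_pos=[
    [0.002, 0.007, 0],
    [0.005, 0.014, 0],
    [0.008, 0.021, 0],
  ],
  turn=[
    [0, 0, 0],
    [0, 0, 0],
    [0, 0, 0],
  ],
  claw=[1, 1, 1],
)

```text
clock: 5.4
position: [0.6066, 0.1142, 0.1065]
ee_rot: [0.004, -0.0, 1.0, -0.001]
contact_force: [2.3, -2.9, 5.3]
width: 0.0212
gripper_force: 58.6
```

Emit:
carry_out(
  delta_pos=[
    [0.004, 0.007, 0],
    [0.007, 0.014, 0],
    [0.011, 0.02, 0],
  ],
  turn=[
    [0, 0, 0],
    [0, 0, 0],
    [0, 0, 0],
  ],
  claw=[1, 1, 1],
)

```text
clock: 5.7
position: [0.6024, 0.1226, 0.1065]
ee_rot: [0.004, -0.0, 1.0, -0.001]
contact_force: [3.7, -2.6, 5.4]
width: 0.0216
gripper_force: 58.6
```

Emit:
carry_out(
  delta_pos=[
    [0.005, 0.006, 0],
    [0.009, 0.013, 0],
    [0.014, 0.018, 0],
  ],
  turn=[
    [0, 0, 0],
    [0, 0, 0],
    [0, 0, 0],
  ],
  claw=[1, 1, 1],
)

```text
clock: 6.0
position: [0.5972, 0.1303, 0.1065]
ee_rot: [0.005, -0.0, 1.0, -0.0]
contact_force: [5.8, -2.2, 4.7]
width: 0.0216
gripper_force: 58.6
```

Emit:
carry_out(
  delta_pos=[
    [0.005, 0.006, 0],
    [0.01, 0.012, 0],
    [0.016, 0.017, 0],
  ],
  turn=[
    [0, 0, 0],
    [0, 0, 0],
    [0, 0, 0],
  ],
  claw=[1, 1, 1],
)

```text
clock: 6.3
position: [0.5909, 0.1373, 0.1065]
ee_rot: [0.005, -0.0, 1.0, 0.0]
contact_force: [5.7, -0.7, 5.3]
width: 0.0214
gripper_force: 58.6
```

```bash
python3 arc.py .542 .087 .07 47 2.67 3 14 .5881 .1378
```

```text
55.0 [[0.002, 0.006, 0], [0.008, 0.012, 0], [0.015, 0.016, 0]]
63.0 [[0.007, 0.005, 0], [0.014, 0.009, 0], [0.021, 0.013, 0]]
71.0 [[0.007, 0.003, 0], [0.015, 0.007, 0], [0.022, 0.009, 0]]
79.0 [[0.008, 0.003, 0], [0.016, 0.005, 0], [0.024, 0.007, 0]]
87.0 [[0.008, 0.001, 0], [0.016, 0.002, 0], [0.024, 0.003, 0]]
95.1 [[0.008, -0.0, 0], [0.017, -0.0, 0], [0.025, -0.001, 0]]
103.1 [[0.008, -0.001, 0], [0.016, -0.002, 0], [0.024, -0.004, 0]]
111.1 [[0.008, -0.002, 0], [0.016, -0.004, 0], [0.023, -0.007, 0]]
119.1 [[0.008, -0.003, 0], [0.015, -0.006, 0], [0.022, -0.01, 0]]
127.1 [[0.007, -0.004, 0], [0.014, -0.009, 0], [0.021, -0.013, 0]]
135.1 [[0.006, -0.005, 0], [0.012, -0.011, 0], [0.018, -0.016, 0]]
143.1 [[0.006, -0.006, 0], [0.011, -0.013, 0], [0.016, -0.019, 0]]
151.1 [[0.005, -0.007, 0], [0.009, -0.013, 0], [0.014, -0.021, 0]]
159.1 [[0.003, -0.007, 0], [0.007, -0.014, 0], [0.01, -0.022, 0]]
```

Emit:
carry_out(
  delta_pos=[
    [0.004, 0.006, 0],
    [0.009, 0.012, 0],
    [0.015, 0.016, 0],
  ],
  turn=[
    [0, 0, 0],
    [0, 0, 0],
    [0, 0, 0],
  ],
  claw=[1, 1, 1],
)

```text
clock: 6.6
position: [0.584, 0.1433, 0.1065]
ee_rot: [0.004, -0.0, 1.0, -0.0]
contact_force: [2.5, -2.7, 7.1]
width: 0.0214
gripper_force: 58.8
```

Emit:
carry_out(
  delta_pos=[
    [0.007, 0.005, 0],
    [0.014, 0.009, 0],
    [0.021, 0.013, 0],
  ],
  turn=[
    [0, 0, 0],
    [0, 0, 0],
    [0, 0, 0],
  ],
  claw=[1, 1, 1],
)

```text
clock: 6.9
position: [0.5761, 0.1485, 0.1065]
ee_rot: [0.004, -0.0, 1.0, -0.0]
contact_force: [6.2, -4.0, 5.9]
width: 0.0213
gripper_force: 58.6
```

Emit:
carry_out(
  delta_pos=[
    [0.007, 0.003, 0],
    [0.015, 0.007, 0],
    [0.022, 0.009, 0],
  ],
  turn=[
    [0, 0, 0],
    [0, 0, 0],
    [0, 0, 0],
  ],
  claw=[1, 1, 1],
)

```text
clock: 7.2
position: [0.5702, 0.1514, 0.1066]
ee_rot: [0.007, -0.001, 1.0, -0.001]
contact_force: [10.6, -5.0, 1.8]
width: 0.0215
gripper_force: 58.5
```

Emit:
carry_out(
  delta_pos=[
    [0.008, 0.003, 0],
    [0.016, 0.005, 0],
    [0.024, 0.007, 0],
  ],
  turn=[
    [0, 0, 0],
    [0, 0, 0],
    [0, 0, 0],
  ],
  claw=[1, 1, 1],
)

```text
clock: 7.5
position: [0.5618, 0.1545, 0.1066]
ee_rot: [0.008, -0.0, 1.0, -0.0]
contact_force: [11.9, -3.1, 0.4]
width: 0.0217
gripper_force: 58.6
```

Emit:
carry_out(
  delta_pos=[
    [0.008, 0.001, 0],
    [0.016, 0.002, 0],
    [0.024, 0.003, 0],
  ],
  turn=[
    [0, 0, 0],
    [0, 0, 0],
    [0, 0, 0],
  ],
  claw=[1, 1, 1],
)

```text
clock: 7.8
position: [0.5491, 0.157, 0.1065]
ee_rot: [0.005, -0.0, 1.0, 0.001]
contact_force: [4.8, -0.7, 6.0]
width: 0.0215
gripper_force: 59.2
```

Emit:
carry_out(
  delta_pos=[
    [0.008, 0, 0],
    [0.017, 0, 0],
    [0.025, -0.001, 0],
  ],
  turn=[
    [0, 0, 0],
    [0, 0, 0],
    [0, 0, 0],
  ],
  claw=[1, 1, 1],
)

```text
clock: 8.1
position: [0.5383, 0.1572, 0.1065]
ee_rot: [0.004, -0.0, 1.0, 0.001]
contact_force: [4.9, 1.2, 6.8]
width: 0.0212
gripper_force: 59.2
```

Emit:
carry_out(
  delta_pos=[
    [0.008, -0.001, 0],
    [0.016, -0.002, 0],
    [0.024, -0.004, 0],
  ],
  turn=[
    [0, 0, 0],
    [0, 0, 0],
    [0, 0, 0],
  ],
  claw=[1, 1, 1],
)

```text
clock: 8.4
position: [0.5287, 0.156, 0.1065]
ee_rot: [0.004, 0.0, 1.0, 0.002]
contact_force: [4.8, 1.7, 6.6]
width: 0.0215
gripper_force: 59.2
```

Emit:
carry_out(
  delta_pos=[
    [0.008, -0.002, 0],
    [0.016, -0.004, 0],
    [0.023, -0.007, 0],
  ],
  turn=[
    [0, 0, 0],
    [0, 0, 0],
    [0, 0, 0],
  ],
  claw=[1, 1, 1],
)

```text
clock: 8.7
position: [0.5192, 0.1535, 0.1065]
ee_rot: [0.004, 0.0, 1.0, 0.002]
contact_force: [3.3, 3.0, 6.4]
width: 0.0215
gripper_force: 59.3
```

Emit:
carry_out(
  delta_pos=[
    [0.008, -0.003, 0],
    [0.015, -0.006, 0],
    [0.022, -0.01, 0],
  ],
  turn=[
    [0, 0, 0],
    [0, 0, 0],
    [0, 0, 0],
  ],
  claw=[1, 1, 1],
)

```text
clock: 9.0
position: [0.5103, 0.1497, 0.1065]
ee_rot: [0.004, 0.0, 1.0, 0.002]
contact_force: [3.4, 3.4, 7.5]
width: 0.0214
gripper_force: 59.4
```

Emit:
carry_out(
  delta_pos=[
    [0.007, -0.004, 0],
    [0.014, -0.009, 0],
    [0.021, -0.013, 0],
  ],
  turn=[
    [0, 0, 0],
    [0, 0, 0],
    [0, 0, 0],
  ],
  claw=[1, 1, 1],
)

```text
clock: 9.3
position: [0.5016, 0.1445, 0.1064]
ee_rot: [0.004, 0.0, 1.0, 0.002]
contact_force: [2.7, 4.1, 6.6]
width: 0.0216
gripper_force: 59.4
```

Emit:
carry_out(
  delta_pos=[
    [0.006, -0.005, 0],
    [0.012, -0.011, 0],
    [0.018, -0.016, 0],
  ],
  turn=[
    [0, 0, 0],
    [0, 0, 0],
    [0, 0, 0],
  ],
  claw=[1, 1, 1],
)

```text
clock: 9.6
position: [0.494, 0.1383, 0.1064]
ee_rot: [0.003, 0.0, 1.0, 0.002]
contact_force: [2.5, 3.8, 7.1]
width: 0.0217
gripper_force: 59.5
```

Emit:
carry_out(
  delta_pos=[
    [0.006, -0.006, 0],
    [0.011, -0.013, 0],
    [0.016, -0.019, 0],
  ],
  turn=[
    [0, 0, 0],
    [0, 0, 0],
    [0, 0, 0],
  ],
  claw=[1, 1, 1],
)

```text
clock: 9.9
position: [0.4871, 0.1308, 0.1064]
ee_rot: [0.003, 0.0, 1.0, 0.002]
contact_force: [1.0, 5.6, 10.1]
width: 0.0214
gripper_force: 59.6
```

Emit:
carry_out(
  delta_pos=[
    [0.005, -0.007, 0],
    [0.009, -0.013, 0],
    [0.014, -0.021, 0],
  ],
  turn=[
    [0, 0, 0],
    [0, 0, 0],
    [0, 0, 0],
  ],
  claw=[1, 1, 1],
)

```text
clock: 10.2
position: [0.4814, 0.1225, 0.1064]
ee_rot: [0.003, 0.0, 1.0, 0.003]
contact_force: [0.5, 4.1, 9.4]
width: 0.0218
gripper_force: 59.7
```

Emit:
carry_out(
  delta_pos=[
    [0.003, -0.007, 0],
    [0.007, -0.014, 0],
    [0.01, -0.022, 0],
  ],
  turn=[
    [0, 0, 0],
    [0, 0, 0],
    [0, 0, 0],
  ],
  claw=[1, 1, 1],
)

```text
clock: 10.5
position: [0.4771, 0.1135, 0.1064]
ee_rot: [0.002, 0.0, 1.0, 0.002]
contact_force: [-0.5, 4.4, 10.8]
width: 0.0215
gripper_force: 59.7
```

```bash
python3 arc.py .542 .0872 .07 159.1 2.67 3 14 .4766 .112
```

```text
167.1 [[0.003, -0.007, 0], [0.005, -0.015, 0], [0.007, -0.023, 0]]
175.1 [[0.002, -0.008, 0], [0.003, -0.016, 0], [0.004, -0.024, 0]]
183.1 [[0.0, -0.008, 0], [0.0, -0.016, 0], [0.0, -0.025, 0]]
191.1 [[-0.0, -0.008, 0], [-0.001, -0.016, 0], [-0.003, -0.024, 0]]
199.1 [[-0.002, -0.008, 0], [-0.004, -0.016, 0], [-0.006, -0.023, 0]]
207.2 [[-0.003, -0.008, 0], [-0.006, -0.016, 0], [-0.01, -0.023, 0]]
215.2 [[-0.004, -0.007, 0], [-0.008, -0.014, 0], [-0.012, -0.021, 0]]
223.2 [[-0.005, -0.006, 0], [-0.01, -0.013, 0], [-0.016, -0.019, 0]]
231.2 [[-0.006, -0.006, 0], [-0.012, -0.011, 0], [-0.018, -0.016, 0]]
239.2 [[-0.006, -0.005, 0], [-0.013, -0.01, 0], [-0.02, -0.014, 0]]
247.2 [[-0.007, -0.004, 0], [-0.014, -0.008, 0], [-0.022, -0.011, 0]]
255.2 [[-0.007, -0.003, 0], [-0.015, -0.006, 0], [-0.023, -0.008, 0]]
263.2 [[-0.008, -0.002, 0], [-0.016, -0.004, 0], [-0.024, -0.005, 0]]
271.2 [[-0.008, -0.001, 0], [-0.016, -0.001, 0], [-0.024, -0.001, 0]]
```

Emit:
carry_out(
  delta_pos=[
    [0.003, -0.007, 0],
    [0.005, -0.015, 0],
    [0.007, -0.023, 0],
  ],
  turn=[
    [0, 0, 0],
    [0, 0, 0],
    [0, 0, 0],
  ],
  claw=[1, 1, 1],
)

```text
clock: 10.8
position: [0.4741, 0.1043, 0.1064]
ee_rot: [0.002, 0.001, 1.0, 0.002]
contact_force: [-0.7, 7.0, 11.2]
width: 0.0215
gripper_force: 59.8
```

Emit:
carry_out(
  delta_pos=[
    [0.002, -0.008, 0],
    [0.003, -0.016, 0],
    [0.004, -0.024, 0],
  ],
  turn=[
    [0, 0, 0],
    [0, 0, 0],
    [0, 0, 0],
  ],
  claw=[1, 1, 1],
)

```text
clock: 11.1
position: [0.4728, 0.0981, 0.1064]
ee_rot: [0.003, 0.002, 1.0, 0.006]
contact_force: [0.1, 18.6, 10.0]
width: 0.0215
gripper_force: 60.0
```

Emit:
carry_out(
  delta_pos=[
    [0, -0.008, 0],
    [0, -0.016, 0],
    [0, -0.025, 0],
  ],
  turn=[
    [0, 0, 0],
    [0, 0, 0],
    [0, 0, 0],
  ],
  claw=[1, 1, 1],
)

```text
clock: 11.4
position: [0.472, 0.0905, 0.1063]
ee_rot: [0.002, 0.003, 1.0, 0.008]
contact_force: [-1.3, 24.2, 11.5]
width: 0.0214
gripper_force: 60.3
```

Emit:
carry_out(
  delta_pos=[
    [0, -0.008, 0],
    [-0.001, -0.016, 0],
    [-0.003, -0.024, 0],
  ],
  turn=[
    [0, 0, 0],
    [0, 0, 0],
    [0, 0, 0],
  ],
  claw=[1, 1, 1],
)

```text
clock: 11.7
position: [0.4722, 0.0802, 0.1063]
ee_rot: [0.001, 0.002, 1.0, 0.007]
contact_force: [-3.4, 18.6, 13.8]
width: 0.0213
gripper_force: 60.5
```

Emit:
carry_out(
  delta_pos=[
    [-0.002, -0.008, 0],
    [-0.004, -0.016, 0],
    [-0.006, -0.023, 0],
  ],
  turn=[
    [0, 0, 0],
    [0, 0, 0],
    [0, 0, 0],
  ],
  claw=[1, 1, 1],
)

```text
clock: 12.0
position: [0.4751, 0.0665, 0.1063]
ee_rot: [0.001, 0.0, 1.0, 0.003]
contact_force: [-2.1, 4.0, 13.0]
width: 0.0214
gripper_force: 60.3
```

Emit:
carry_out(
  delta_pos=[
    [-0.003, -0.008, 0],
    [-0.006, -0.016, 0],
    [-0.01, -0.023, 0],
  ],
  turn=[
    [0, 0, 0],
    [0, 0, 0],
    [0, 0, 0],
  ],
  claw=[1, 1, 1],
)

```text
clock: 12.3
position: [0.4792, 0.0562, 0.1063]
ee_rot: [0.001, 0.0, 1.0, 0.002]
contact_force: [-2.9, 4.0, 12.6]
width: 0.0212
gripper_force: 60.4
```

Emit:
carry_out(
  delta_pos=[
    [-0.004, -0.007, 0],
    [-0.008, -0.014, 0],
    [-0.012, -0.021, 0],
  ],
  turn=[
    [0, 0, 0],
    [0, 0, 0],
    [0, 0, 0],
  ],
  claw=[1, 1, 1],
)

```text
clock: 12.6
position: [0.484, 0.0478, 0.1063]
ee_rot: [0.001, 0.0, 1.0, 0.002]
contact_force: [-1.5, 4.5, 13.3]
width: 0.0216
gripper_force: 60.3
```

Emit:
carry_out(
  delta_pos=[
    [-0.005, -0.006, 0],
    [-0.01, -0.013, 0],
    [-0.016, -0.019, 0],
  ],
  turn=[
    [0, 0, 0],
    [0, 0, 0],
    [0, 0, 0],
  ],
  claw=[1, 1, 1],
)

```text
clock: 12.9
position: [0.4901, 0.0401, 0.1063]
ee_rot: [0.001, 0.0, 1.0, 0.002]
contact_force: [-2.4, 3.9, 14.0]
width: 0.0214
gripper_force: 60.4
```

Emit:
carry_out(
  delta_pos=[
    [-0.006, -0.006, 0],
    [-0.012, -0.011, 0],
    [-0.018, -0.016, 0],
  ],
  turn=[
    [0, 0, 0],
    [0, 0, 0],
    [0, 0, 0],
  ],
  claw=[1, 1, 1],
)

```text
clock: 13.2
position: [0.497, 0.0335, 0.1063]
ee_rot: [0.001, 0.0, 1.0, 0.001]
contact_force: [-3.9, 3.1, 13.4]
width: 0.0214
gripper_force: 60.5
```

```bash
python3 arc.py .542 .0872 .07 231.2 -2.4 10 1 .4981 .0326;echo; python3 arc.py .542 .0872 .07 207.2 -2 2 13
```

```text
207.2 [[0.006, 0.005, 0], [0.011, 0.01, 0], [0.016, 0.015, 0], [0.021, 0.02, 0], [0.026, 0.026, 0], [0.03, 0.032, 0], [0.035, 0.038, 0], [0.039, 0.044, 0], [0.042, 0.05, 0], [0.046, 0.057, 0]]

203.2 [[0.003, 0.005, 0], [0.005, 0.011, 0]]
199.2 [[0.003, 0.006, 0], [0.005, 0.011, 0]]
195.2 [[0.002, 0.006, 0], [0.003, 0.012, 0]]
191.2 [[0.002, 0.006, 0], [0.003, 0.012, 0]]
187.2 [[0.001, 0.006, 0], [0.002, 0.012, 0]]
183.2 [[0.001, 0.006, 0], [0.001, 0.012, 0]]
179.2 [[0.0, 0.006, 0], [0.0, 0.012, 0]]
175.2 [[0.0, 0.007, 0], [-0.0, 0.013, 0]]
171.2 [[-0.001, 0.006, 0], [-0.002, 0.012, 0]]
167.2 [[-0.001, 0.006, 0], [-0.002, 0.012, 0]]
163.2 [[-0.001, 0.006, 0], [-0.003, 0.012, 0]]
159.2 [[-0.002, 0.005, 0], [-0.004, 0.011, 0]]
155.2 [[-0.002, 0.006, 0], [-0.005, 0.011, 0]]
```

Emit:
carry_out(
  delta_pos=[
    [0.006, 0.005, 0],
    [0.011, 0.01, 0],
    [0.016, 0.015, 0],
    [0.021, 0.02, 0],
    [0.026, 0.026, 0],
    [0.03, 0.032, 0],
    [0.035, 0.038, 0],
    [0.039, 0.044, 0],
    [0.042, 0.05, 0],
    [0.046, 0.057, 0],
  ],
  turn=[
    [0, 0, 0],
    [0, 0, 0],
    [0, 0, 0],
    [0, 0, 0],
    [0, 0, 0],
    [0, 0, 0],
    [0, 0, 0],
    [0, 0, 0],
    [0, 0, 0],
    [0, 0, 0],
  ],
  claw=[1, 1, 1, 1, 1, 1, 1, 1, 1, 1],
)

```text
clock: 14.2
position: [0.4806, 0.0536, 0.1064]
ee_rot: [0.003, -0.001, 1.0, -0.001]
contact_force: [-0.2, -5.5, 11.2]
width: 0.0213
gripper_force: 60.2
```

Emit:
carry_out(
  delta_pos=[
    [0.003, 0.005, 0],
    [0.005, 0.011, 0],
  ],
  turn=[
    [0, 0, 0],
    [0, 0, 0],
  ],
  claw=[1, 1],
)

```text
clock: 14.4
position: [0.4783, 0.0582, 0.1063]
ee_rot: [0.002, -0.001, 1.0, -0.001]
contact_force: [-1.2, -5.1, 11.5]
width: 0.0217
gripper_force: 60.3
```

Emit:
carry_out(
  delta_pos=[
    [0.003, 0.006, 0],
    [0.005, 0.011, 0],
  ],
  turn=[
    [0, 0, 0],
    [0, 0, 0],
  ],
  claw=[1, 1],
)

```text
clock: 14.6
position: [0.4764, 0.0627, 0.1063]
ee_rot: [0.002, -0.001, 1.0, -0.001]
contact_force: [0.6, -4.1, 11.7]
width: 0.0213
gripper_force: 60.3
```

Emit:
carry_out(
  delta_pos=[
    [0.002, 0.006, 0],
    [0.003, 0.012, 0],
  ],
  turn=[
    [0, 0, 0],
    [0, 0, 0],
  ],
  claw=[1, 1],
)

```text
clock: 14.8
position: [0.4749, 0.0672, 0.1063]
ee_rot: [0.002, -0.001, 1.0, -0.001]
contact_force: [-0.6, -7.2, 13.3]
width: 0.0214
gripper_force: 60.4
```

Emit:
carry_out(
  delta_pos=[
    [0.002, 0.006, 0],
    [0.003, 0.012, 0],
  ],
  turn=[
    [0, 0, 0],
    [0, 0, 0],
  ],
  claw=[1, 1],
)

```text
clock: 15.0
position: [0.4741, 0.0702, 0.1063]
ee_rot: [0.002, -0.002, 1.0, -0.003]
contact_force: [0.1, -13.6, 11.9]
width: 0.0215
gripper_force: 60.5
```

Emit:
carry_out(
  delta_pos=[
    [0.001, 0.006, 0],
    [0.002, 0.012, 0],
  ],
  turn=[
    [0, 0, 0],
    [0, 0, 0],
  ],
  claw=[1, 1],
)

```text
clock: 15.2
position: [0.4734, 0.0732, 0.1063]
ee_rot: [0.002, -0.002, 1.0, -0.005]
contact_force: [-0.6, -17.7, 11.5]
width: 0.0215
gripper_force: 60.6
```

Emit:
carry_out(
  delta_pos=[
    [0.001, 0.006, 0],
    [0.001, 0.012, 0],
  ],
  turn=[
    [0, 0, 0],
    [0, 0, 0],
  ],
  claw=[1, 1],
)

```text
clock: 15.4
position: [0.4727, 0.0766, 0.1063]
ee_rot: [0.002, -0.003, 1.0, -0.007]
contact_force: [-0.2, -22.4, 12.1]
width: 0.0214
gripper_force: 60.8
```

Emit:
carry_out(
  delta_pos=[
    [0, 0.006, 0],
    [0, 0.012, 0],
  ],
  turn=[
    [0, 0, 0],
    [0, 0, 0],
  ],
  claw=[1, 1],
)

```text
clock: 15.6
position: [0.4722, 0.0805, 0.1063]
ee_rot: [0.001, -0.003, 1.0, -0.007]
contact_force: [-2.3, -24.8, 13.2]
width: 0.0212
gripper_force: 60.9
```

Emit:
carry_out(
  delta_pos=[
    [0, 0.007, 0],
    [0, 0.013, 0],
  ],
  turn=[
    [0, 0, 0],
    [0, 0, 0],
  ],
  claw=[1, 1],
)

```text
clock: 15.8
position: [0.4719, 0.0857, 0.1063]
ee_rot: [0.001, -0.003, 1.0, -0.007]
contact_force: [-2.1, -21.9, 13.5]
width: 0.0216
gripper_force: 61.0
```

Emit:
carry_out(
  delta_pos=[
    [-0.001, 0.006, 0],
    [-0.002, 0.012, 0],
  ],
  turn=[
    [0, 0, 0],
    [0, 0, 0],
  ],
  claw=[1, 1],
)

```text
clock: 16.0
position: [0.472, 0.0916, 0.1062]
ee_rot: [0.0, -0.002, 1.0, -0.006]
contact_force: [-3.8, -18.7, 15.9]
width: 0.0218
gripper_force: 61.1
```

Emit:
carry_out(
  delta_pos=[
    [-0.001, 0.006, 0],
    [-0.002, 0.012, 0],
  ],
  turn=[
    [0, 0, 0],
    [0, 0, 0],
  ],
  claw=[1, 1],
)

```text
clock: 16.2
position: [0.4728, 0.0988, 0.1063]
ee_rot: [0.001, -0.001, 1.0, -0.004]
contact_force: [-2.5, -10.4, 15.0]
width: 0.0211
gripper_force: 60.9
```

Emit:
carry_out(
  delta_pos=[
    [-0.001, 0.006, 0],
    [-0.003, 0.012, 0],
  ],
  turn=[
    [0, 0, 0],
    [0, 0, 0],
  ],
  claw=[1, 1],
)

```text
clock: 16.4
position: [0.4744, 0.1061, 0.1063]
ee_rot: [0.001, -0.0, 1.0, -0.001]
contact_force: [-1.5, -4.1, 13.5]
width: 0.0213
gripper_force: 60.8
```

Emit:
carry_out(
  delta_pos=[
    [-0.002, 0.005, 0],
    [-0.004, 0.011, 0],
  ],
  turn=[
    [0, 0, 0],
    [0, 0, 0],
  ],
  claw=[1, 1],
)

```text
clock: 16.6
position: [0.476, 0.111, 0.1063]
ee_rot: [0.001, -0.001, 1.0, -0.001]
contact_force: [-1.6, -4.4, 13.2]
width: 0.0215
gripper_force: 60.8
```

```bash
python3 arc.py .542 .0872 .07 159.2 2.3 12 1
```

```text
186.8 [[0.002, -0.007, 0], [0.004, -0.013, 0], [0.006, -0.02, 0], [0.008, -0.027, 0], [0.009, -0.034, 0], [0.01, -0.041, 0], [0.011, -0.048, 0], [0.011, -0.055, 0], [0.011, -0.062, 0], [0.011, -0.069, 0], [0.011, -0.076, 0], [0.01, -0.083, 0]]
```

Emit:
carry_out(
  delta_pos=[
    [0.002, -0.007, 0],
    [0.004, -0.013, 0],
    [0.006, -0.02, 0],
    [0.008, -0.027, 0],
    [0.009, -0.034, 0],
    [0.01, -0.041, 0],
    [0.011, -0.048, 0],
    [0.011, -0.055, 0],
    [0.011, -0.062, 0],
    [0.011, -0.069, 0],
    [0.011, -0.076, 0],
  ],
  turn=[
    [0, 0, 0],
    [0, 0, 0],
    [0, 0, 0],
    [0, 0, 0],
    [0, 0, 0],
    [0, 0, 0],
    [0, 0, 0],
    [0, 0, 0],
    [0, 0, 0],
    [0, 0, 0],
    [0, 0, 0],
  ],
  claw=[1, 1, 1, 1, 1, 1, 1, 1, 1, 1, 1],
)

```text
clock: 17.7
position: [0.4719, 0.0894, 0.1063]
ee_rot: [0.002, 0.003, 1.0, 0.008]
contact_force: [-2.1, 23.5, 12.0]
width: 0.0216
gripper_force: 61.1
```

Emit:
carry_out(
  delta_pos=[
    [0, 0, 0],
    [0, 0, 0],
    [0, 0, 0],
  ],
  turn=[
    [0, 0, 0],
    [0, 0, 0],
    [0, 0, 0],
  ],
  claw=[1, 1, 1],
)

```text
clock: 18.0
position: [0.4719, 0.0871, 0.1063]
ee_rot: [0.002, 0.002, 1.0, 0.006]
contact_force: [-1.4, 15.7, 12.3]
width: 0.0214
gripper_force: 61.0
```

Emit:
carry_out(
  delta_pos=[
    [0, -0.004, 0],
    [0, -0.004, 0],
    [0, -0.004, 0],
    [0, -0.004, 0],
  ],
  turn=[
    [0, 0, 0],
    [0, 0, 0],
    [0, 0, 0],
    [0, 0, 0],
  ],
  claw=[1, 1, 1, 1],
)

```text
clock: 18.4
position: [0.4719, 0.0867, 0.1063]
ee_rot: [0.002, 0.002, 1.0, 0.007]
contact_force: [-1.5, 19.9, 11.8]
width: 0.0216
gripper_force: 61.1
```

Emit:
carry_out(
  delta_pos=[
    [0, 0.004, 0],
    [0, 0.009, 0],
    [0, 0.013, 0],
    [0, 0.013, 0],
  ],
  turn=[
    [0, 0, 0],
    [0, 0, 0],
    [0, 0, 0],
    [0, 0, 0],
  ],
  claw=[1, 1, 1, 1],
)

```text
clock: 18.8
position: [0.4718, 0.0874, 0.1063]
ee_rot: [0.002, 0.0, 1.0, 0.002]
contact_force: [-1.9, 5.8, 12.5]
width: 0.0218
gripper_force: 61.1
```

Emit:
carry_out(
  delta_pos=[
    [0, 0.004, 0],
    [0, 0.004, 0],
    [0, 0.004, 0],
    [0, 0.004, 0],
    [0, 0.004, 0],
  ],
  turn=[
    [0, 0, 0],
    [0, 0, 0],
    [0, 0, 0],
    [0, 0, 0],
    [0, 0, 0],
  ],
  claw=[1, 1, 0.1, 0.1, 0.1],
)

```text
clock: 19.3
position: [0.4704, 0.0866, 0.1038]
ee_rot: [-0.001, -0.0, 1.0, 0.0]
contact_force: [-0.0, -0.3, 0.5]
width: 0.0386
gripper_force: 0.0
```

Emit:
carry_out(
  delta_pos=[
    [0, 0, -0.06],
    [0, 0, -0.16],
    [0, 0, -0.25],
    [0, 0, -0.25],
  ],
  turn=[
    [0, 0, 0],
    [0, 0, 0],
    [0, 0, 0],
    [0, 0, 0],
  ],
  claw=[0.1, 0.1, 0.1, 0.1],
)

```text
clock: 19.7
position: [0.4742, 0.0866, 0.2086]
ee_rot: [0.005, -0.0, 1.0, 0.0]
contact_force: [0.0, -0.1, 0.1]
width: 0.0384
gripper_force: 0.0
```

Run:
```python
from h import *
print(np.round(manip.get_state()['position'],4))
im,P=cloud('side'); h,s,v=cv2.split(cv2.cvtColor(im,cv2.COLOR_RGB2HSV))
k=((h<5)|(h>174))&(s>190)&(v>90)&(np.hypot(P[...,0]-.472,P[...,1]-.087)<.04)&(P[...,2]>.09); q=P[k]; print(len(q),q.mean(0),q.min(0),q.max(0)) if len(q) else 0
for c in('side','top'):
  for n in('brake_grip','crank_grip'): print(c,n,[(np.round(x['point'],4),x['score']) for x in manip.place_of(c,n)[:1]])
d=manip.get_image('side'); cv2.imwrite('pics/s3.png',cv2.cvtColor(cv2.resize(d['image'][150:350,170:390],None,fx=3,fy=3),cv2.COLOR_RGB2BGR))
```

```text
[0.4742 0.0866 0.2086]
66 [0.47379052 0.09369525 0.13251766] [0.46573936 0.07842908 0.10734736] [0.48088926 0.10041086 0.14957698]
side brake_grip [(array([ 0.5984, -0.0731,  0.099 ]), 0.51)]
side crank_grip [(array([0.4695, 0.0872, 0.1243]), 0.39)]
top brake_grip [(array([ 0.5989, -0.0745,  0.1059]), 0.48)]
top crank_grip []
```

View pics/s3.png

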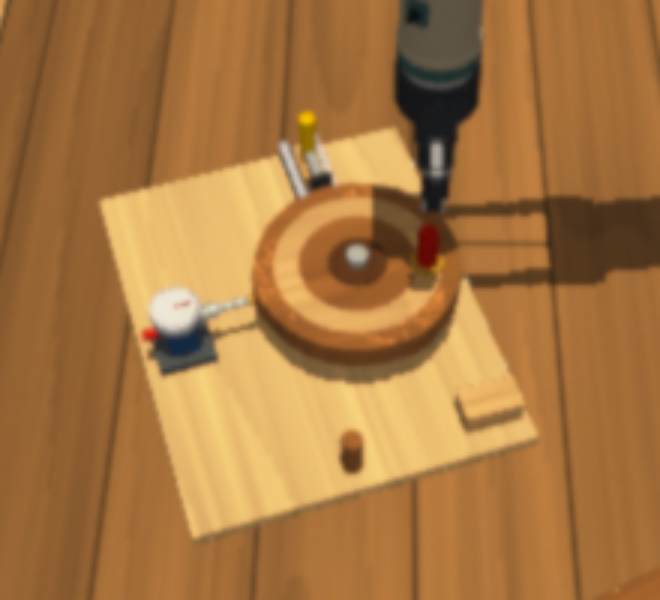

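Emit:
carry_out(
  delta_pos=[
    [-0.312, -0.402, 0],
    [-0.312, -0.402, 0],
    [-0.312, -0.402, 0],
    [-0.312, -0.402, 0],
    [-0.312, -0.402, 0],
    [-0.312, -0.402, 0],
    [-0.312, -0.402, 0],
    [-0.312, -0.402, 0],
  ],
  turn=[
    [0, 0, -0.643],
    [0, 0, -0.643],
    [0, 0, -0.643],
    [0, 0, -0.643],
    [0, 0, -0.643],
    [0, 0, -0.643],
    [0, 0, -0.643],
    [0, 0, -0.643],
  ],
  claw=[0.1, 0.1, 0.1, 0.1, 0.1, 0.1, 0.1, 0.1],
)

```text
clock: 20.8
position: [0.5946, -0.0727, 0.2038]
ee_rot: [-0.001, -0.168, 0.986, 0.001]
contact_force: [0.6, 0.8, 0.4]
width: 0.0384
gripper_force: 0.0
```

Run:
```python
from h import *
d=manip.get_image('side')
s=manip.get_state(); print(np.round(s['position'],4),np.round(s['ee_rot'],4))
cv2.imwrite('pics/s4.png',cv2.cvtColor(cv2.resize(d['image'][120:280,190:350],None,fx=3.5,fy=3.5),cv2.COLOR_RGB2BGR))
```

```text
[ 0.5948 -0.0727  0.2041] [-3.000e-04 -1.686e-01  9.857e-01  4.000e-04]
```

View pics/s4.png

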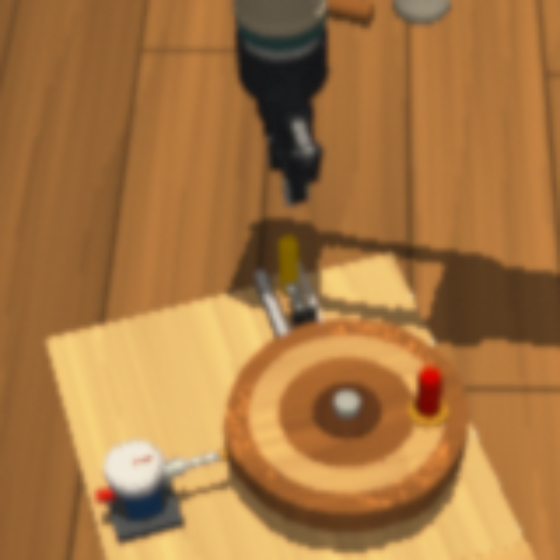

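Emit:
carry_out(
  delta_pos=[
    [-0.009, -0.007, 0],
    [-0.009, -0.007, 0.1],
    [-0.009, -0.007, 0.19],
    [-0.009, -0.007, 0.26],
    [-0.009, -0.007, 0.26],
  ],
  turn=[
    [0, 0, 0],
    [0, 0, 0],
    [0, 0, 0],
    [0, 0, 0],
    [0, 0, 0],
  ],
  claw=[0.1, 0.1, 0.1, 0.1, 0.1],
)

```text
clock: 21.35
position: [0.5971, -0.0744, 0.0964]
ee_rot: [-0.004, -0.168, 0.986, 0.002]
contact_force: [-0.4, -0.1, 0.0]
width: 0.0383
gripper_force: 0.0
```

Emit:
carry_out(
  delta_pos=[
    [0, 0.007, 0],
    [0, 0.014, 0],
    [0, 0.021, 0],
    [0, 0.028, 0],
    [0, 0.028, 0],
  ],
  turn=[
    [0, 0, 0],
    [0, 0, 0],
    [0, 0, 0],
    [0, 0, 0],
    [0, 0, 0],
  ],
  claw=[0.1, 0.1, 0.1, 0.1, 0.1],
)

```text
clock: 21.85
position: [0.5973, -0.0653, 0.1013]
ee_rot: [0.001, -0.168, 0.986, -0.001]
contact_force: [0.6, -0.9, 1.1]
width: 0.0386
gripper_force: 0.5
```

Emit:
carry_out(
  delta_pos=[
    [0, 0.005, 0],
    [0, 0.01, 0],
    [0, 0.01, 0],
  ],
  turn=[
    [0, 0, 0],
    [0, 0, 0],
    [0, 0, 0],
  ],
  claw=[0.1, 0.1, 0.1],
)

```text
clock: 22.15
position: [0.5969, -0.064, 0.1012]
ee_rot: [0.002, -0.168, 0.986, -0.003]
contact_force: [1.5, -6.8, 1.6]
width: 0.0387
gripper_force: 3.5
```

Emit:
carry_out(
  delta_pos=[
    [0, 0.005, 0],
    [0, 0.01, 0],
    [0, 0.01, 0],
  ],
  turn=[
    [0, 0, 0],
    [0, 0, 0],
    [0, 0, 0],
  ],
  claw=[0.1, 0.1, 0.1],
)

```text
clock: 22.45
position: [0.5956, -0.0605, 0.1011]
ee_rot: [0.002, -0.168, 0.986, -0.003]
contact_force: [0.8, -7.1, 2.2]
width: 0.0386
gripper_force: 3.7
```

Emit:
carry_out(
  delta_pos=[
    [0, 0.005, 0],
    [0, 0.01, 0],
    [0, 0.01, 0],
  ],
  turn=[
    [0, 0, 0],
    [0, 0, 0],
    [0, 0, 0],
  ],
  claw=[0.1, 0.1, 0.1],
)

```text
clock: 22.75
position: [0.5944, -0.0567, 0.1011]
ee_rot: [0.002, -0.168, 0.986, -0.003]
contact_force: [1.6, -7.3, 2.7]
width: 0.038
gripper_force: 3.7
```

Emit:
carry_out(
  delta_pos=[
    [0, 0.005, 0],
    [0, 0.007, 0],
    [0, 0.007, 0],
  ],
  turn=[
    [0, 0, 0],
    [0, 0, 0],
    [0, 0, 0],
  ],
  claw=[0.1, 0.1, 0.1],
)

```text
clock: 23.05
position: [0.5935, -0.0541, 0.1011]
ee_rot: [0.002, -0.168, 0.986, -0.003]
contact_force: [1.4, -6.7, 1.9]
width: 0.0387
gripper_force: 3.9
```

Emit:
carry_out(
  delta_pos=[
    [0, 0.003, 0],
    [0, 0.006, 0],
    [0, 0.006, 0],
  ],
  turn=[
    [0, 0, 0],
    [0, 0, 0],
    [0, 0, 0],
  ],
  claw=[0.1, 0.1, 0.1],
)

```text
clock: 23.35
position: [0.5931, -0.053, 0.1012]
ee_rot: [0.002, -0.168, 0.986, -0.004]
contact_force: [2.7, -10.7, 1.7]
width: 0.0387
gripper_force: 5.2
```

Emit:
carry_out(
  delta_pos=[
    [0, 0.004, 0],
    [0, 0.004, 0],
    [0, 0.004, 0],
  ],
  turn=[
    [0, 0, 0],
    [0, 0, 0],
    [0, 0, 0],
  ],
  claw=[0.1, 0.1, 0.1],
)

```text
clock: 23.65
position: [0.5928, -0.0523, 0.1012]
ee_rot: [0.002, -0.168, 0.986, -0.005]
contact_force: [2.9, -11.8, -0.0]
width: 0.0387
gripper_force: 6.2
```

Emit:
carry_out(
  delta_pos=[
    [0, 0.004, 0],
    [0, 0.004, 0],
    [0, 0.004, 0],
    [0, 0.004, 0],
  ],
  turn=[
    [0, 0, 0],
    [0, 0, 0],
    [0, 0, 0],
    [0, 0, 0],
  ],
  claw=[0.1, 0.1, 0.1, 0.1],
)

```text
clock: 24.05
position: [0.5926, -0.0516, 0.1011]
ee_rot: [0.002, -0.169, 0.986, -0.005]
contact_force: [2.9, -13.8, -1.0]
width: 0.0388
gripper_force: 7.2
```

Emit:
carry_out(
  delta_pos=[
    [0, -0.012, 0],
    [0, -0.024, 0],
    [0, -0.034, 0],
    [0, -0.034, 0],
  ],
  turn=[
    [0, 0, 0],
    [0, 0, 0],
    [0, 0, 0],
    [0, 0, 0],
  ],
  claw=[0.1, 0.1, 0.1, 0.1],
)

```text
clock: 24.45
position: [0.5941, -0.0587, 0.0998]
ee_rot: [-0.0, -0.168, 0.986, 0.0]
contact_force: [-0.2, -0.1, -0.3]
width: 0.0385
gripper_force: 0.0
```

Emit:
carry_out(
  delta_pos=[
    [0, 0, -0.06],
    [0, 0, -0.15],
    [0, 0, -0.25],
    [0, 0, -0.25],
    [0, 0, -0.25],
  ],
  turn=[
    [0, 0, 0],
    [0, 0, 0],
    [0, 0, 0],
    [0, 0, 0],
    [0, 0, 0],
  ],
  claw=[0.1, 0.1, 0.1, 0.1, 0.1],
)

```text
clock: 24.95
position: [0.5945, -0.0583, 0.2011]
ee_rot: [0.001, -0.168, 0.986, -0.0]
contact_force: [-0.8, -0.5, -0.8]
width: 0.0388
gripper_force: 0.0
```

Run:
```python
from h import *
for c in('side','top'):
  d=manip.get_image(c)
  if c=='side': cv2.imwrite('pics/s5.png',cv2.cvtColor(cv2.resize(d['image'][150:310,190:350],None,fx=3.5,fy=3.5),cv2.COLOR_RGB2BGR))
  for n in('brake_grip','crank_grip'): print(c,n,[(np.round(x['point'],4),x['score']) for x in manip.place_of(c,n)[:1]])
```

```text
side brake_grip [(array([ 0.5946, -0.062 ,  0.0994]), 0.69)]
side crank_grip [(array([0.4718, 0.0858, 0.1228]), 0.39)]
top brake_grip [(array([0.5424, 0.279 , 0.0163]), 0.44)]
top crank_grip [(array([0.6404, 0.1193, 0.076 ]), 0.7)]
```

View pics/s5.png

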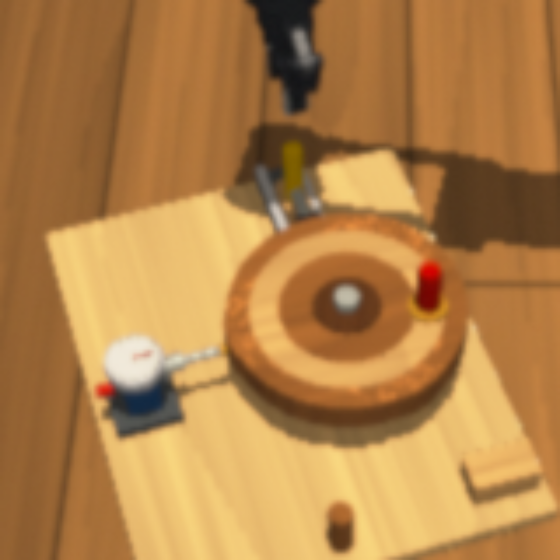

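The knob at (430, 285) hasn't moved. The post at (292, 165) has slid towards the rim, and the gripper is clear of everything.

```bash
python3 -c "
from rig import manip
print(manip.sign_off())"
```

```text
the job is handed in; nothing more can be done
None
```

I handed the job in at about 25 s with the high spot's top at the pointer (within about 2 degrees by the force readings), the brake pad on the rim at an estimated 6–7 N, and the gripper clear; the sign-off gave no verdict.

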